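# Lift a degreased bolt out of a deep mug with tongs and stand it on the drying tray

## Robot

A 7-joint arm with a two-finger parallel gripper is mounted at the origin on a cart in front of the work surface, level with it; the furniture and walls round the work are solid. World frame = base frame: x ahead of the robot, y to its left, z up, the work surface at z = 0. Lengths are in m, angles in rad, forces in N, time in s.
With the tool pointing down it reaches from about 0.425 to 0.875 m from the base axis. Payload 4.7 kg.
Tool frame: the origin (TCP) lies at the very end of the fingers, on their centre line; the grasp point (between the pads) lies 19 mm behind it; z points along the fingers, y is the line along which they close (so a half turn about z gives the same grasp; the last joint's range is limited). The gripper opens to 87 mm and grips with 3 to 60 N. Pads are 19 mm wide; open, the fingers measure 117 mm over their backs; the gripper's body (75 mm by 190 mm) begins 51 mm behind the grasp point.
Start: joints at [1.297, 0.321, -0.07, 1.45, 0.023, 1.371, -0.057], TCP at [0.184, -0.623, 0.223] pointing down, gripper open.
Joint ranges: [-2.86, 2.86], [-0.3, 2.09], [-1.38, 1.24], [0.06, 2.45], [-1.56, 4.7], [0.09, 2.05], [-2.69, 2.69]. Speed limits (rad/s): [2.57, 2.57, 3.14, 3.14, 3.14, 3.14, 3.14].

## Interface

Orientations are given as a rotation vector (axis times angle).
In Python, from bench import ctrl, vision gives the robot as it stands.
- The arm moves only by the tool jog_arm, never from a script. Its argument "increments" is a list of rows, each an object of numbers: "tx", "ty", "tz": the shift along the tool's x, y, z in mm; "wx", "wy", "wz": the turn, a rotation vector about the tool's x, y, z in rad; "gripper": the opening, from 0 (shut) to 1 (fully open). In form: [{"tx": .., "ty": .., "tz": .., "wx": .., "wy": .., "wz": .., "gripper": ..}, ...]. A call has exactly 5 rows; each row is the pose to reach, as a shift and turn from the pose commanded when the call began, along the tool's axes at that moment; what a row does not reach only later rows make up. A row lasts 1/12 s, in which the tool goes at most 41.7 mm and 7.16 degrees, less where a joint would pass 70% of its speed; a pose out of reach is approached as far as the arm can. A call with a gripper value outside its range is refused whole. The fingers move at their own pace and stop on an object; "grip_force" is the grip in N (left out, the last holds). Time passes only in rows, so rows that repeat a pose let the fingers close, or fill a call up. It gives the time, the measured TCP pose, the force, the opening and the grip force at its end, in the units of the state.
- ctrl.get_state(): the state, without advancing time (a new reading comes with each control period).
- vision.get_image(name): name is "side" or "top"; returns a dict with "color" (400x640x3 uint8, blue, green, red), "fx", "fy", "cx", "cy" (pixels), "extrinsics" (4x4, takes a point from world to camera coordinates). Camera axes: x right, y down, z forward; pixel columns grow to the right and rows downward; lengths in m; the calibration is good to about 2 mm. A picture is of the moment at which its call begins. There is no depth.
- ctrl.close_job(): hands the job in; it is judged then, once.
Trained networks look in the newest picture that a camera, given by its name, has taken for a name from the list of things; names that differ only in an ending like _2 or _b are one class to them, and where a whole thing is asked for, a point or a joint stands for the part that bears it (a point fixed in the world has none). Each returns a list of dicts, best first, with "conf" (0 to 1); they miss things now and then, are a little off and sometimes report something else, mostly with a low value. They report only what shows in the picture. A call takes as long as a camera call. They do not tell look-alikes from the thing itself.
- vision.spot_in(camera, thing): "bbox" ([left, top, right, bottom] in pixels, round what is visible of it).
The state is a dict: "time": time; "joint_positions": joint angles; "qd": joint speeds; "joint_torque": joint torques, N m; "position": TCP position; "tool_rot": TCP orientation; "ft_force": force on the tool from outside, world axes, zero at the start; "torque": the same for the moment, N m; "grip_width": opening from 0.0 (shut) to 1.0 (fully open); "grip_force": force on a finger pad.
Only numpy, scipy, OpenCV 4.12 (cv2) and the standard library are available. Lean on these libraries where they do the work, as an engineer would, in place of code of your own. Each camera call takes 0.05 s, during which the arm holds its last target. There are 200 camera calls.

## Task

The bolt standing in the mug has just been degreased and must not be touched by the gripper: take the tongs from their stand, lift the bolt out of the mug with them and stand it upright on its head in the middle of the empty cork pad on the drying tray. Then hang the tongs back in their stand as they were. Leave the mug standing where it is and do not disturb the two bolts already on the tray or the other things on the bench.

Things in the scene. Friction and masses are not known exactly. Their poses are not given: they have to be found in the camera images.
- tongs_grip (a point): Spring tongs, 250 g, upright in their stand: at rest, the middle between the two black rubber grip pads (20 mm wide, reaching 24 mm up and down from here). z up; squeezed along y. 58 mm over the pads at rest; the spring resists with 0.8 N per mm squeezed (9.6 N at 12 mm). Top of the tongs 36 mm above; flanges 26 to 29 mm below. In the stand this point is 29 mm above the stand's top plate
- tongs_tip (a point): At rest, the middle between the tongs' flat jaw tips, half-way up them, 123 mm below tongs_grip; tips 28 mm high, 14 mm wide, 4.5 mm thick, 32 mm apart at rest. This point belongs to the jaw at -y: squeezed by s in all, the true middle of the tips (and of the pads) lies s/2 from it towards -y. Above the tips the blades stand 3 mm farther apart on each side
- tongs_jaw (a joint): How far the tongs are squeezed in all (m): 0 at rest, at most 0.026; the +y jaw slides this far towards the -y jaw, parallel to it. The gap between the tips is 0.032 less this value; about 0.022 when the bolt's shank is pinched
- tongs: The same tongs, whole, 172 mm long; origin level with the lower ends of the tips, half-way between them at rest, z up, closing along y. Flanges that carry them in the stand: 68 mm over both along y at rest, 34 mm along x; the blades below are 46 mm over the outside at rest, 14 mm wide
- stand_opening (a point): Tong stand, fixed: a metal frame whose top plate (64 x 92 mm, 126 mm above the bench) has an opening 24 mm (along x) by 52 mm (along y). This point is the middle of the opening, level with the plate's top. The tongs hang in it by their flanges, their y along the stand's y
- bolt_mid (a point): Steel M10 hexagon bolt, about 45 g, standing on its head on the inner floor of the mug: 52 mm long, head 20 x 17 x 6 mm at the bottom, shank 10 mm in diameter above. This point is half-way up, 26 mm above the head's underside; z is the bolt's axis, from the head to the shank's end
- bolt: The same bolt, whole; origin at the middle of the underside of its head
- mug_mouth (a point): Dark mug with a handle, loose on the bench: middle of its mouth, 106 mm above the bench. 88 mm across the mouth outside, narrowing downward; inside at least 70 mm across at the mouth and 50 mm at 22 mm above the bench; inner floor 8 mm above the bench
- mug: The same mug, whole; z up
- pad_empty_top (a point): Middle of the top of the empty cork pad (40 x 40 x 4 mm, top 7 mm above the bench), one of three fixed in a row along y, 60 mm apart, in a low metal tray (90 x 200 mm, rim 12 mm high); each of the other two carries a bolt. Its x and y axes are the tray's
- bolt_a_mid (a point): Bolt like the first, standing on its head on one of the other pads: the point half-way up it, 26 mm above its underside
- bolt_b_mid (a point): Bolt like the first, standing on its head on the remaining pad: the point half-way up it, 26 mm above its underside
- spanner: Combination spanner, 34 x 191 x 10 mm, lying near the front edge of the bench; leave it alone
- screwdriver: Screwdriver, 27 x 192 x 28 mm, lying near the front edge; leave it alone
- pliers: Pliers, 50 x 170 x 14 mm, lying at the left; leave it alone
Not all that is in view belongs to the job. Of the things that look like the tongs, the larger one is meant. What is shaped like the part that bears pad_empty_top but pink or yellow is not meant.

How it is judged:
By the outcome, as a careful person would: the job done as asked, in the order asked, and still so for the second after the job is handed in, with the robot touching nothing.
It also fails if it takes over 64 s, if anything falls off the work surface, if the arm or the gripper's body presses on something with over 40 N, if the wrist force passes 120 N, or if a joint passes its speed limit or range.

## Working session

There is one attempt and no reset: what is moved stays moved. The work goes in short steps, Python scripts to look and compute and a tool call to move; the robot and the scene stay as the last step left them, time stands still between calls to the robot, and variables do not carry over. Pictures are saved under pics/ and viewed, at most 11 in all, crops included, and the job is handed in when it is done.

Besides the shell and the picture viewer there is one more tool, called after ">>>" in YAML: its name, and indented under it one key for each argument. jog_arm: Moves the arm, as the interface text tells. Its arguments: {"type":"object","properties":{"increments":{"type":"array"},"grip_force":{"type":"number"}},"required":["increments"]}

```bash
mkdir -p pics; ls
cat > h.py <<'E'
import numpy as np, cv2
from bench import ctrl, vision
E
python3 - <<'E'
from h import *
s=ctrl.get_state()
print({k:np.round(v,3) for k,v in s.items() if k not in('qd','joint_torque')})
for c in('side','top'):
    im=vision.get_image(c); cv2.imwrite(f'pics/{c}0.png',im['color'])
    print(c,im['fx'],im['fy'],im['cx'],im['cy'],np.round(im['extrinsics'],4).tolist())
    for t in('tongs','tongs_grip','tongs_tip','stand_opening','bolt','bolt_mid','mug','mug_mouth','pad_empty_top','bolt_a_mid'):
        print(t,[(np.round(d['bbox'],1).tolist(),round(d['conf'],2)) for d in vision.spot_in(c,t)][:4])
print(ctrl.get_state()['time'])
E
```

```text
pics
{'time': np.float64(0.0), 'joint_positions': array([ 1.297,  0.322, -0.07 ,  1.452,  0.023,  1.371, -0.057]), 'position': array([ 0.184, -0.623,  0.221]), 'tool_rot': array([-3.107e+00, -4.500e-01,  1.000e-03]), 'ft_force': array([0.067, 0.744, 0.389]), 'torque': array([-0.037,  0.009,  0.002]), 'grip_force': np.float64(0.0), 'grip_width': np.float64(1.003)}
side 457.87012630314126 457.87012630314126 321.85269619213904 201.14830061246352 [[0.9944, -0.1046, 0.0175, -0.5075], [-0.032, -0.4531, -0.8909, 0.0868], [0.1011, 0.8853, -0.4539, 1.4314], [0.0, 0.0, 0.0, 1.0]]
tongs [([309.8, 151.0, 316.7, 168.4], 0.57), ([316.4, 154.2, 323.6, 187.9], 0.51)]
tongs_grip [([304.9, 150.2, 318.5, 171.4], 0.64), ([312.5, 154.9, 321.9, 183.2], 0.62), ([310.2, 151.2, 316.4, 168.1], 0.3), ([320.9, 188.3, 349.5, 232.8], 0.28)]
tongs_tip [([304.9, 148.2, 312.6, 173.9], 0.62), ([315.3, 155.9, 320.6, 183.5], 0.51)]
stand_opening [([330.6, 250.6, 334.7, 267.4], 0.67), ([296.0, 162.3, 320.9, 209.3], 0.58)]
bolt []
bolt_mid [([314.2, 161.9, 313.8, 167.4], 0.22)]
mug [([319.6, 188.8, 347.3, 226.8], 0.95)]

[... 339 characters left out ...]
 [[-0.0277, -0.9995, 0.0136, -0.0449], [-0.9936, 0.0261, -0.1103, 0.4955], [0.1099, -0.0165, -0.9938, 1.2521], [0.0, 0.0, 0.0, 1.0]]
tongs [([237.4, 191.5, 263.0, 203.7], 0.66), ([204.9, 183.2, 222.4, 196.5], 0.65)]
tongs_grip [([238.3, 194.1, 261.8, 204.7], 0.67), ([163.2, 208.6, 206.7, 254.0], 0.59), ([206.9, 181.0, 226.1, 195.9], 0.41)]
tongs_tip [([240.1, 193.1, 266.6, 206.6], 0.52)]
stand_opening []
bolt [([352.4, 229.7, 400.4, 245.8], 0.23)]
bolt_mid []
mug [([290.1, 167.2, 330.7, 193.2], 0.63)]
mug_mouth []
pad_empty_top [([454.5, 204.3, 468.9, 216.0], 0.69), ([343.7, 195.7, 359.9, 205.5], 0.5), ([413.6, 182.0, 427.8, 194.9], 0.47)]
bolt_a_mid [([290.6, 164.0, 328.2, 191.2], 0.7)]
1.1
```

Run:
```python
import cv2
a=cv2.imread('pics/top0.png')[130:280,140:500]
cv2.imwrite('pics/top0c.png',cv2.resize(a,(792,330),interpolation=2))
b=cv2.imread('pics/side0.png')[140:360,250:410]
cv2.imwrite('pics/side0c.png',cv2.resize(b,(432,594),interpolation=2))
```

```text
(no output)
```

View pics/top0c.png

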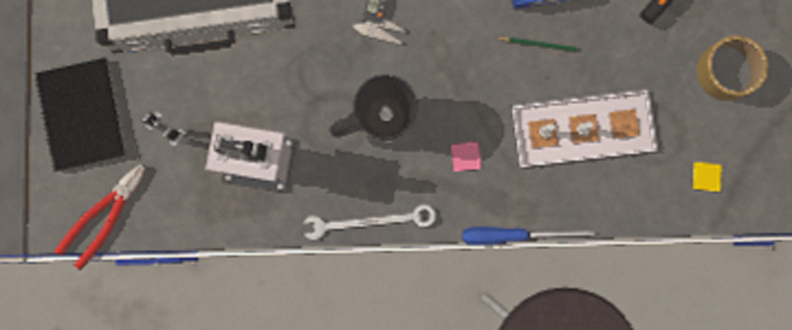

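View pics/side0c.png

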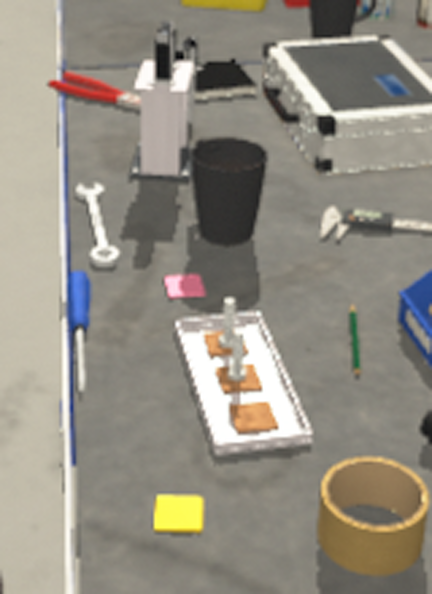

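```bash
cat >> h.py <<'E'
def cams(c):
    im=vision.get_image(c); return im
K={'side':(457.87,321.853,201.148),'top':(406.331,325.836,198.296)}
E={'side':np.array([[0.9944,-0.1046,0.0175,-0.5075],[-0.032,-0.4531,-0.8909,0.0868],[0.1011,0.8853,-0.4539,1.4314]]),
'top':np.array([[-0.0277,-0.9995,0.0136,-0.0449],[-0.9936,0.0261,-0.1103,0.4955],[0.1099,-0.0165,-0.9938,1.2521]])}
def ray(c,uv,z):
    f,cx,cy=K[c]; R=E[c][:,:3]; o=-R.T@E[c][:,3]
    uv=np.atleast_2d(uv).astype(float)
    d=np.c_[(uv[:,0]-cx)/f,(uv[:,1]-cy)/f,np.ones(len(uv))]@R
    return o+d*((z-o[2])/d[:,2])[:,None]
def proj(c,P):
    f,cx,cy=K[c]; q=np.atleast_2d(P)@E[c][:,:3].T+E[c][:,3]
    return np.c_[f*q[:,0]/q[:,2]+cx,f*q[:,1]/q[:,2]+cy]
def big(img,x0,y0,w,h,k):
    a=cv2.resize(img[y0:y0+h,x0:x0+w],None,fx=k,fy=k,interpolation=cv2.INTER_NEAREST)
    for i in range(0,w,10): cv2.putText(a,str(x0+i),(i*k,8),0,.3,(0,0,255)); cv2.line(a,(i*k,0),(i*k,4),(0,255,255))
    for i in range(0,h,10): cv2.putText(a,str(y0+i),(0,i*k+4),0,.3,(0,255,0))
    return a
E
python3 - <<'E'
from h import *
t=cv2.imread('pics/top0.png'); s=cv2.imread('pics/side0.png')
A=big(t,200,175,80,50,5); B=big(t,290,155,80,50,5)
C=big(t,370,165,80,50,5); D=big(s,290,145,80,50,5)
cv2.imwrite('pics/m0.png',np.vstack([np.hstack([A,B]),np.hstack([C,D])]))
for c in E: print(c,-E[c][:,:3].T@E[c][:,3])
def rect(mask,c,z):
    n,l,st,ce=cv2.connectedComponentsWithStats(mask.astype(np.uint8))
    i=1+np.argmax(st[1:,4]); m=(l==i).astype(np.uint8)
    ct=max(cv2.findContours(m,0,1)[0],key=len)[:,0]
    h=cv2.convexHull(ct)[:,0]
    w=ray(c,h,z)[:,:2]*1000
    r=cv2.minAreaRect(w.astype(np.float32)); print(c,z,st[i],r)
g=t.min(2).astype(int); 
for th in(130,150,170,190):
  m=np.zeros_like(g); m[180:215,225:275]=g[180:215,225:275]>th; rect(m,'top',.126)
  m=np.zeros_like(g); m[165:210,368:445]=g[165:210,368:445]>th; rect(m,'top',.012)
E
```

```text
side [ 0.36272106 -1.28097384  0.73592383]
top [ 0.35347928 -0.03715045  1.29960127]
top 0.126 [233 185  36  27 512] ((488.91510009765625, 160.8154754638672), (93.85173034667969, 64.802001953125), 78.65660095214844)
top 0.012 [ 373  171   66   35 1280] ((523.5839233398438, -313.8243103027344), (91.8868408203125, 202.0386199951172), 5.411997318267822)
top 0.126 [234 186  35  26 435] ((488.8454284667969, 161.2765350341797), (91.75715637207031, 63.24720764160156), 78.57305145263672)
top 0.012 [377 171  61  34 962] ((523.0724487304688, -319.400146484375), (88.7248306274414, 191.076171875), 5.332725524902344)
top 0.126 [234 186  34  26 386] ((488.86322021484375, 161.3896484375), (90.38817596435547, 62.50315856933594), 78.56794738769531)
top 0.012 [377 171  61  34 886] ((519.8779907226562, -318.8371276855469), (87.6273422241211, 188.28225708007812), 7.341900825500488)
top 0.126 [235 196  30  15 116] ((469.01251220703125, 166.02096557617188), (89.26676177978516, 27.50657844543457), 70.64425659179688)
top 0.012 [380 192  51  13 294] ((491.46734619140625, -312.5227355957031), (33.2413444519043, 161.78599548339844), 2.099442958831787)
```

View pics/m0.png

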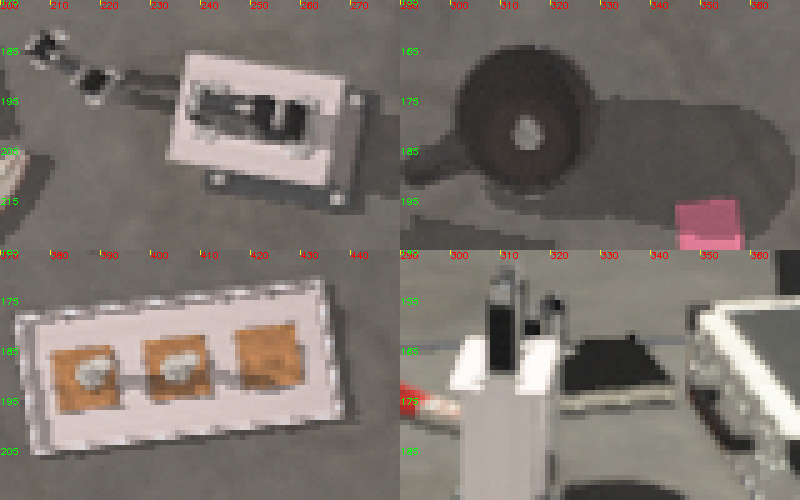

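Run:
```python
from h import *
t=cv2.imread('pics/top0.png'); s=cv2.imread('pics/side0.png')
def cork(img,c,roi):
    x0,y0,x1,y1=roi; h=cv2.cvtColor(img,cv2.COLOR_BGR2HSV)[y0:y1,x0:x1]
    m=((h[...,1]>110)&(h[...,0]<25)).astype(np.uint8)
    n,l,st,ce=cv2.connectedComponentsWithStats(m)
    for i in range(1,n):
        if st[i,4]>60:
            ct=cv2.convexHull(np.argwhere(l==i)[:,::-1].astype(np.float32))[:,0]+[x0,y0]
            w=ray(c,ct,.007)[:,:2]*1000; r=cv2.minAreaRect(w.astype(np.float32)); print(c,'cork',st[i,4],np.round(r[0],1),np.round(r[1],1),round(r[2],1), proj(c,[[r[0][0]/1e3,r[0][1]/1e3,.007]]))
cork(t,'top',(370,170,440,210)); cork(s,'side',(310,240,370,310))
g=t.min(2).astype(float); 
w=g[174:189,308:323]; m=w>90; yy,xx=np.nonzero(m); ww=w[m]-60
uv=[(xx*ww).sum()/ww.sum()+308,(yy*ww).sum()/ww.sum()+174]; print('bolt',m.sum(),uv,ray('top',uv,.060))
# mug rim ellipse by darkness
u=np.radians(np.arange(0,360,10))
print('stand pts',proj('top',[[.489,.161,.126]]),proj('side',[[.489,.161,.126]]))
d=np.array([.197,.980,0]); c=np.array([.489,.161,.155])
for k in(-29,-20,0,20,29):
  for z in (.131,.155,.191): print(k,z,proj('top',c*[1,1,0]+d*k/1e3+[0,0,z]).round(1),proj('side',c*[1,1,0]+d*k/1e3+[0,0,z]).round(1))
print('decoy',ray('top',[[208,184],[217.5,191]],.15),ray('top',[[208,184],[217.5,191]],.05))
A=big(t,228,178,45,36,9); B=big(s,285,140,45,36,9)
P=np.array([[302,178],[330,178],[316,164],[316,193]]); print('mug',ray('top',P,.106))
cv2.imwrite('pics/m1.png',np.hstack([A[:,:400],B[:,:400]]))
```

```text
top cork 126 [ 529.7 -374.4] [35.6 35.8] 88.5 [[423.49195057 185.47027328]]
top cork 79 [ 522.9 -314.1] [36.6 36.2] 5.6 [[404.96528245 188.03671932]]
top cork 90 [ 517.5 -254.6] [36.8 35.6] 4.9 [[386.60017625 190.18320092]]
side cork 82 [ 519.2 -314.7] [37.1 37.7] 4.7 [[337.79211861 279.8110016 ]]
side cork 140 [ 525.  -374.1] [36.3 37.7] 5.2 [[343.29256738 294.00314645]]
bolt 26 [np.float64(315.1693158258466), np.float64(181.54941257774706)] [[ 0.54334751 -0.0262998   0.06      ]]
stand pts [[250.75875264 198.27319927]] [[311.36529713 167.80553036]]
-29 0.131 [[260.4 199.8]] [[310.4 169.8]]
-29 0.155 [[259.1 198.9]] [[310.4 163.1]]
-29 0.191 [[257.1 197.5]] [[310.5 153. ]]
-20 0.131 [[257.3 199.3]] [[310.7 168.7]]
-20 0.155 [[256.  198.3]] [[310.7 162.1]]
-20 0.191 [[253.9 196.9]] [[310.8 152. ]]
0 0.131 [[250.5 198.1]] [[311.4 166.5]]
0 0.155 [[249.  197.1]] [[311.4 159.9]]
0 0.191 [[246.7 195.7]] [[311.5 149.9]]
20 0.131 [[243.6 196.9]] [[312.  164.2]]
20 0.155 [[242.1 195.9]] [[312.1 157.7]]
20 0.191 [[239.5 194.4]] [[312.2 147.8]]
29 0.131 [[240.6 196.4]] [[312.3 163.3]]
29 0.155 [[238.9 195.4]] [[312.4 156.8]]
29 0.191 [[236.3 193.9]] [[312.5 146.9]]
decoy [[0.5303282  0.27797702 0.15      ]
 [0.50953134 0.25100831 0.15      ]] [[0.5457117  0.30538891 0.05      ]
 [0.52310579 0.27607428 0.05      ]]
mug [[ 0.54795576  0.01212015  0.106     ]
 [ 0.54583455 -0.07102803  0.106     ]
 [ 0.58913384 -0.03049437  0.106     ]
 [ 0.50199934 -0.02830738  0.106     ]]
```

View pics/m1.png

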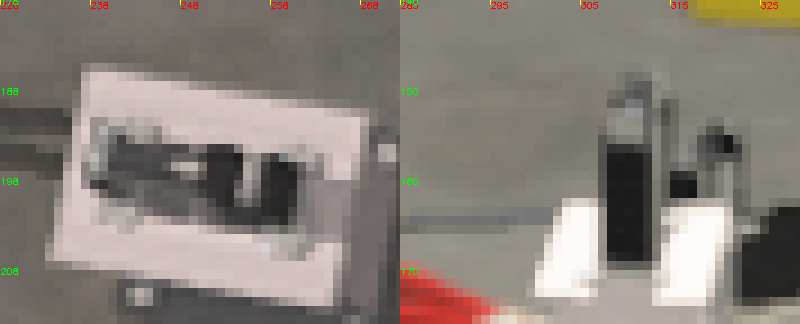

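>>> jog_arm:
  increments:
    - {"tx": 36,"ty": -20,"tz": -8,"wz": 0.1,"gripper": 1}
    - {"tx": 71,"ty": -40,"tz": -16,"wz": 0.2,"gripper": 1}
    - {"tx": 107,"ty": -60,"tz": -24,"wz": 0.3,"gripper": 1}
    - {"tx": 142,"ty": -80,"tz": -32,"wz": 0.4,"gripper": 1}
    - {"tx": 177,"ty": -99,"tz": -40,"wz": 0.486,"gripper": 1}

```text
validation failed for argument at $.in...
```

```bash
cat >> h.py <<'E'
from scipy.spatial.transform import Rotation as Ro
H0=-11.34
def to(x,y,z,head=H0,s=None):
    s=s or ctrl.get_state(); R=Ro.from_rotvec(s['tool_rot']); p=np.array(s['position'])
    T=Ro.from_euler('z',head,degrees=True)*Ro.from_euler('x',180,degrees=True)
    d=R.inv().apply(np.array([x,y,z])-p)*1e3; w=(R.inv()*T).as_rotvec()
    print('t',round(s['time'],2),'pos',p.round(4),'shift mm',d.round(1),'turn',w.round(4),'grip',round(s['grip_width'],3),round(s['grip_force'],1),'F',np.round(s['ft_force'],1),'q7',round(s['joint_positions'][6],2))
E
python3 -c "
from h import *
to(.44,-.1,.26);to(.489,.161,.26)"
```

```text
t 1.1 pos [ 0.1845 -0.6233  0.2226] shift mm [ 393.6 -429.2  -37.5] turn [1.000e-04 0.000e+00 4.858e-01] grip 1.0 0.0 F [-0.1  0.2 -0. ] q7 -0.06
t 1.1 pos [ 0.1845 -0.6233  0.2226] shift mm [ 514.6 -665.6  -37.5] turn [1.000e-04 0.000e+00 4.858e-01] grip 1.0 0.0 F [-0.1  0.2 -0. ] q7 -0.06
```

>>> jog_arm:
  increments:
    - {"tx": 36,"ty": -20,"tz": -8,"wx": 0,"wy": 0,"wz": 0.1,"gripper": 1}
    - {"tx": 71,"ty": -40,"tz": -16,"wx": 0,"wy": 0,"wz": 0.2,"gripper": 1}
    - {"tx": 107,"ty": -60,"tz": -24,"wx": 0,"wy": 0,"wz": 0.3,"gripper": 1}
    - {"tx": 142,"ty": -80,"tz": -32,"wx": 0,"wy": 0,"wz": 0.4,"gripper": 1}
    - {"tx": 177,"ty": -99,"tz": -40,"wx": 0,"wy": 0,"wz": 0.486,"gripper": 1}

```text
time: 1.52
position: [0.3272, -0.4765, 0.2632]
tool_rot: [3.125, -0.319, 0.001]
ft_force: [-0.4, -0.4, -0.4]
grip_width: 1.002
grip_force: 0.0
```

>>> jog_arm:
  increments:
    - {"tx": 7,"ty": -40,"tz": 0,"wx": 0,"wy": 0,"wz": 0,"gripper": 1}
    - {"tx": 14,"ty": -80,"tz": 0,"wx": 0,"wy": 0,"wz": 0,"gripper": 1}
    - {"tx": 21,"ty": -120,"tz": 0,"wx": 0,"wy": 0,"wz": 0,"gripper": 1}
    - {"tx": 28,"ty": -160,"tz": 0,"wx": 0,"wy": 0,"wz": 0,"gripper": 1}
    - {"tx": 35,"ty": -199,"tz": 0,"wx": 0,"wy": 0,"wz": 0,"gripper": 1}

```text
time: 1.93
position: [0.4001, -0.2878, 0.2628]
tool_rot: [3.126, -0.31, 0.001]
ft_force: [0.5, -0.3, -0.1]
grip_width: 0.996
grip_force: 0.0
```

>>> jog_arm:
  increments:
    - {"tx": 4,"ty": -40,"tz": 0,"wx": 0,"wy": 0,"wz": 0,"gripper": 1}
    - {"tx": 8,"ty": -80,"tz": 0,"wx": 0,"wy": 0,"wz": 0,"gripper": 1}
    - {"tx": 12,"ty": -120,"tz": 0,"wx": 0,"wy": 0,"wz": 0,"gripper": 1}
    - {"tx": 16,"ty": -160,"tz": 0,"wx": 0,"wy": 0,"wz": 0,"gripper": 1}
    - {"tx": 21,"ty": -198,"tz": 0,"wx": 0,"wy": 0,"wz": 0,"gripper": 1}

```text
time: 2.35
position: [0.4594, -0.0976, 0.263]
tool_rot: [3.125, -0.31, 0.001]
ft_force: [0.9, 0.8, -0.1]
grip_width: 1.0
grip_force: 0.0
```

>>> jog_arm:
  increments:
    - {"tx": -2,"ty": -40,"tz": 0,"wx": 0,"wy": 0,"wz": 0,"gripper": 1}
    - {"tx": -4,"ty": -80,"tz": 0,"wx": 0,"wy": 0,"wz": 0,"gripper": 1}
    - {"tx": -6,"ty": -120,"tz": 0,"wx": 0,"wy": 0,"wz": 0,"gripper": 1}
    - {"tx": -8,"ty": -160,"tz": 0,"wx": 0,"wy": 0,"wz": 0,"gripper": 1}
    - {"tx": -9,"ty": -192,"tz": 0,"wx": 0,"wy": 0,"wz": 0,"gripper": 1}

```text
time: 2.77
position: [0.4879, 0.0937, 0.2631]
tool_rot: [-3.126, 0.307, -0.002]
ft_force: [0.7, 0.6, -0.8]
grip_width: 0.998
grip_force: 0.0
```

>>> jog_arm:
  increments:
    - {"tx": -7,"ty": -35,"tz": 0,"wx": 0,"wy": 0,"wz": 0,"gripper": 0.95}
    - {"tx": -14,"ty": -70,"tz": 0,"wx": 0,"wy": 0,"wz": 0,"gripper": 0.95}
    - {"tx": -14,"ty": -70,"tz": 0,"wx": 0,"wy": 0,"wz": 0,"gripper": 0.95}
    - {"tx": -14,"ty": -70,"tz": 0,"wx": 0,"wy": 0,"wz": 0,"gripper": 0.95}
    - {"tx": -14,"ty": -70,"tz": 0,"wx": 0,"wy": 0,"wz": 0,"gripper": 0.95}

```text
time: 3.18
position: [0.4882, 0.1609, 0.2625]
tool_rot: [3.125, -0.311, 0.0]
ft_force: [-0.0, 0.3, 0.8]
grip_width: 0.948
grip_force: 0.0
```

Run:
```python
from h import *
to(.489,.161,.136)
t=vision.get_image('top')['color']; s=vision.get_image('side')['color']
A=big(t,195,160,80,60,5); B=big(s,280,120,80,60,5)
cv2.imwrite('pics/m2.png',np.hstack([A,B]))
```

```text
t 3.18 pos [0.4882 0.1609 0.2625] shift mm [  0.7  -0.3 126.5] turn [ 0.0008 -0.0001 -0.0002] grip 0.948 0.0 F [-0.   0.3  0.8] q7 -2.17
```

View pics/m2.png

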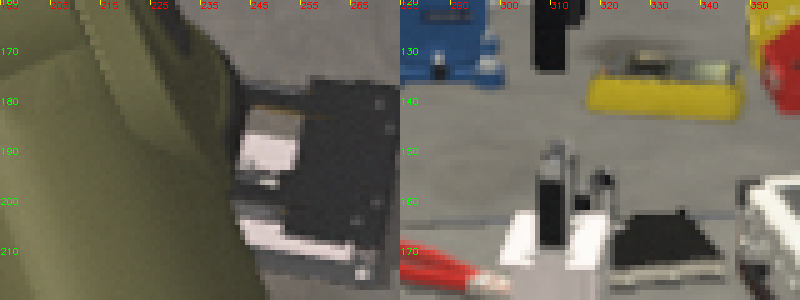

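>>> jog_arm:
  increments:
    - {"tx": 1,"ty": 0,"tz": 30,"wx": 0,"wy": 0,"wz": 0,"gripper": 0.95}
    - {"tx": 1,"ty": 0,"tz": 60,"wx": 0,"wy": 0,"wz": 0,"gripper": 0.95}
    - {"tx": 1,"ty": 0,"tz": 85,"wx": 0,"wy": 0,"wz": 0,"gripper": 0.95}
    - {"tx": 1,"ty": 0,"tz": 108,"wx": 0,"wy": 0,"wz": 0,"gripper": 0.95}
    - {"tx": 1,"ty": 0,"tz": 126,"wx": 0,"wy": 0,"wz": 0,"gripper": 0.95}

```text
time: 3.7
position: [0.4887, 0.159, 0.1345]
tool_rot: [3.124, -0.315, -0.002]
ft_force: [0.1, 0.5, 0.4]
grip_width: 0.948
grip_force: 0.0
```

>>> jog_arm:
  increments:
    - {"tx": 0,"ty": 0,"tz": 0,"wx": 0,"wy": 0,"wz": 0,"gripper": 0.55}
    - {"tx": 0,"ty": 0,"tz": 0,"wx": 0,"wy": 0,"wz": 0,"gripper": 0.55}
    - {"tx": 0,"ty": 0,"tz": 0,"wx": 0,"wy": 0,"wz": 0,"gripper": 0.55}
    - {"tx": 0,"ty": 0,"tz": 0,"wx": 0,"wy": 0,"wz": 0,"gripper": 0.55}
    - {"tx": 0,"ty": 0,"tz": 0,"wx": 0,"wy": 0,"wz": 0,"gripper": 0.55}
  grip_force: 12

```text
time: 4.12
position: [0.4903, 0.1611, 0.138]
tool_rot: [3.126, -0.312, 0.004]
ft_force: [-0.6, -2.2, 2.6]
grip_width: 0.658
grip_force: 1.2
```

>>> jog_arm:
  increments:
    - {"tx": 0,"ty": 0,"tz": 0,"wx": 0,"wy": 0,"wz": 0,"gripper": 0.55}
    - {"tx": 0,"ty": 0,"tz": 0,"wx": 0,"wy": 0,"wz": 0,"gripper": 0.55}
    - {"tx": 0,"ty": 0,"tz": 0,"wx": 0,"wy": 0,"wz": 0,"gripper": 0.55}
    - {"tx": 0,"ty": 0,"tz": 0,"wx": 0,"wy": 0,"wz": 0,"gripper": 0.55}
    - {"tx": 0,"ty": 0,"tz": 0,"wx": 0,"wy": 0,"wz": 0,"gripper": 0.55}

```text
time: 4.53
position: [0.4903, 0.1613, 0.1379]
tool_rot: [3.126, -0.311, 0.004]
ft_force: [-0.4, -0.9, 5.5]
grip_width: 0.558
grip_force: 10.6
```

>>> jog_arm:
  increments:
    - {"tx": 0,"ty": 0,"tz": 0,"wx": 0,"wy": 0,"wz": 0,"gripper": 0.53}
    - {"tx": 0,"ty": 0,"tz": 0,"wx": 0,"wy": 0,"wz": 0,"gripper": 0.53}
    - {"tx": 0,"ty": 0,"tz": -5,"wx": 0,"wy": 0,"wz": 0,"gripper": 0.53}
    - {"tx": 0,"ty": 0,"tz": -15,"wx": 0,"wy": 0,"wz": 0,"gripper": 0.53}
    - {"tx": 0,"ty": 0,"tz": -30,"wx": 0,"wy": 0,"wz": 0,"gripper": 0.53}
  grip_force: 20

```text
time: 4.95
position: [0.4878, 0.1611, 0.1659]
tool_rot: [3.126, -0.31, -0.005]
ft_force: [-0.7, -0.2, -2.7]
grip_width: 0.531
grip_force: 9.2
```

>>> jog_arm:
  increments:
    - {"tx": 0,"ty": 0,"tz": -5,"wx": 0,"wy": 0,"wz": 0,"gripper": 0.53}
    - {"tx": 0,"ty": 0,"tz": -5,"wx": 0,"wy": 0,"wz": 0,"gripper": 0.53}
    - {"tx": 0,"ty": 0,"tz": -5,"wx": 0,"wy": 0,"wz": 0,"gripper": 0.53}
    - {"tx": 0,"ty": 0,"tz": -5,"wx": 0,"wy": 0,"wz": 0,"gripper": 0.53}
    - {"tx": 0,"ty": 0,"tz": -5,"wx": 0,"wy": 0,"wz": 0,"gripper": 0.53}

```text
time: 5.37
position: [0.4886, 0.1611, 0.1707]
tool_rot: [3.126, -0.311, -0.002]
ft_force: [-0.5, 0.4, -2.4]
grip_width: 0.528
grip_force: 9.3
```

Run:
```python
from h import *
to(.489,.161,.29)
s=vision.get_image('side')['color']; cv2.imwrite('pics/s3.png',s)
cv2.imwrite('pics/m3.png',big(s,280,110,60,75,8))
```

```text
t 5.37 pos [0.4886 0.1611 0.1707] shift mm [   0.2    0.  -119.3] turn [ 0.0006  0.0014 -0.0003] grip 0.528 9.3 F [-0.5  0.4 -2.4] q7 -2.22
```

View pics/m3.png

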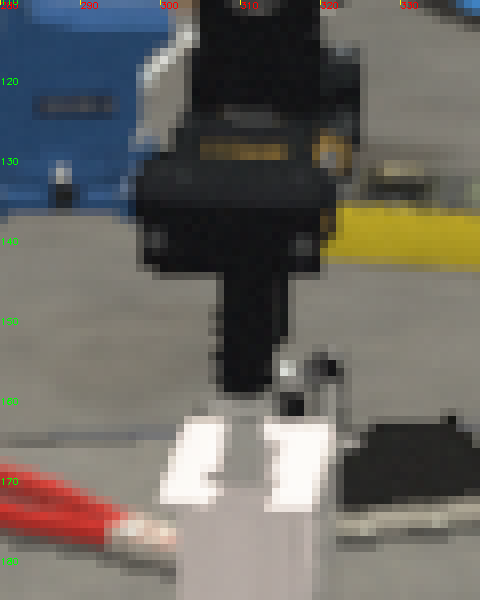

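>>> jog_arm:
  increments:
    - {"tx": 0,"ty": 0,"tz": -20,"wx": 0,"wy": 0,"wz": 0,"gripper": 0.53}
    - {"tx": 0,"ty": 0,"tz": -45,"wx": 0,"wy": 0,"wz": 0,"gripper": 0.53}
    - {"tx": 0,"ty": 0,"tz": -72,"wx": 0,"wy": 0,"wz": 0,"gripper": 0.53}
    - {"tx": 0,"ty": 0,"tz": -97,"wx": 0,"wy": 0,"wz": 0,"gripper": 0.53}
    - {"tx": 0,"ty": 0,"tz": -115,"wx": 0,"wy": 0,"wz": 0,"gripper": 0.53}

```text
time: 5.83
position: [0.4896, 0.1616, 0.2884]
tool_rot: [-3.126, 0.311, -0.002]
ft_force: [0.3, 1.3, -2.7]
grip_width: 0.531
grip_force: 9.2
```

Run:
```python
from h import *
t=cv2.imread('pics/top0.png').max(2); print(t[174:190,308:325])
m=(t[155:200,290:340]<62).astype(np.uint8)
for z in(.014,.06): print(z,proj('top',[[.546,-.0265,z]]))
```

```text
[[ 53  51  54  52  51  52  53  54  54  54  51  46  47  47  51  44  46]
 [ 54  53  56  55  58  54  56  58  60  53  52  54  50  49  47  48  46]
 [ 52  53  57  59  60  57  60  60  58  57  57  55  53  49  47  46  45]
 [ 54  60  63  60  60  60  65  65  60  58  60  56  58  52  47  46  47]
 [ 56  62  61  61  59  68  96  99  78  63  58  58  57  55  51  46  44]
 [ 58  59  60  58  59  90 129 141 120  82  62  59  60  58  52  49  45]
 [ 58  61  61  59  62  99 127 138 136 113  73  56  59  59  56  50  46]
 [ 59  61  63  60  85 118 117 125 136 120  81  58  57  60  56  53  46]
 [ 61  61  61  58  82 121 124 124 127 137 102  59  58  58  60  53  46]
 [ 60  59  62  60  61 118 129 128 131 115  76  56  57  57  58  52  47]
 [ 60  63  59  60  59  78 118 135 131  89  56  56  60  57  56  54  46]
 [ 58  61  60  61  59  57  56  55  54  57  58  58  59  58  54  49  48]
 [ 60  62  61  63  58  61  59  59  59  61  59  58  58  56  55  46  44]
 [ 54  60  61  60  61  61  60  60  58  62  60  58  59  56  53  48  46]
 [ 50  56  59  59  60  62  59  62  58  58  59  60  57  54  50  51  62]
 [ 49  50  54  58  61  60  59  60  59  61  57  56  54  51  52  64  70]]
0.014 [[315.40196882 182.88873535]]
0.06 [[315.22415226 180.68109714]]
```

>>> jog_arm:
  increments:
    - {"tx": 10,"ty": 18,"tz": 0,"wx": 0,"wy": 0,"wz": 0,"gripper": 0.53}
    - {"tx": 26,"ty": 46,"tz": 0,"wx": 0,"wy": 0,"wz": 0,"gripper": 0.53}
    - {"tx": 43,"ty": 77,"tz": 0,"wx": 0,"wy": 0,"wz": 0,"gripper": 0.53}
    - {"tx": 60,"ty": 107,"tz": 0,"wx": 0,"wy": 0,"wz": 0,"gripper": 0.53}
    - {"tx": 76,"ty": 136,"tz": 0,"wx": 0,"wy": 0,"wz": 0,"gripper": 0.53}

```text
time: 6.25
position: [0.537, 0.0111, 0.286]
tool_rot: [3.126, -0.311, -0.001]
ft_force: [0.7, -0.2, -2.5]
grip_width: 0.531
grip_force: 9.3
```

>>> jog_arm:
  increments:
    - {"tx": 13,"ty": 23,"tz": 0,"wx": 0,"wy": 0,"wz": 0,"gripper": 0.53}
    - {"tx": 20,"ty": 35,"tz": 0,"wx": 0,"wy": 0,"wz": 0,"gripper": 0.53}
    - {"tx": 20,"ty": 35,"tz": 0,"wx": 0,"wy": 0,"wz": 0,"gripper": 0.53}
    - {"tx": 20,"ty": 35,"tz": 0,"wx": 0,"wy": 0,"wz": 0,"gripper": 0.53}
    - {"tx": 20,"ty": 35,"tz": 0,"wx": 0,"wy": 0,"wz": 0,"gripper": 0.53}

```text
time: 6.67
position: [0.5493, -0.0228, 0.2864]
tool_rot: [-3.125, 0.306, 0.001]
ft_force: [-0.4, 0.3, -1.9]
grip_width: 0.528
grip_force: 9.2
```

Run:
```python
from h import *
to(.549,-.026,.142)
s=vision.get_image('side')['color']; t=vision.get_image('top')['color']
for z in(.168,.182,.196): print(proj('side',[[.549,-.026,z]]))
cv2.imwrite('pics/m4.png',np.hstack([big(s,295,125,50,75,8),big(t,295,125,50,75,8)]))
```

```text
t 6.67 pos [ 0.5493 -0.0228  0.2864] shift mm [  0.5   3.4 144.4] turn [-0.0013  0.0009  0.0026] grip 0.528 9.2 F [-0.4  0.3 -1.9] q7 -1.83
[[336.39958478 178.49304674]]
[[336.54772015 174.25436363]]
[[336.69722482 169.9764999 ]]
```

View pics/m4.png

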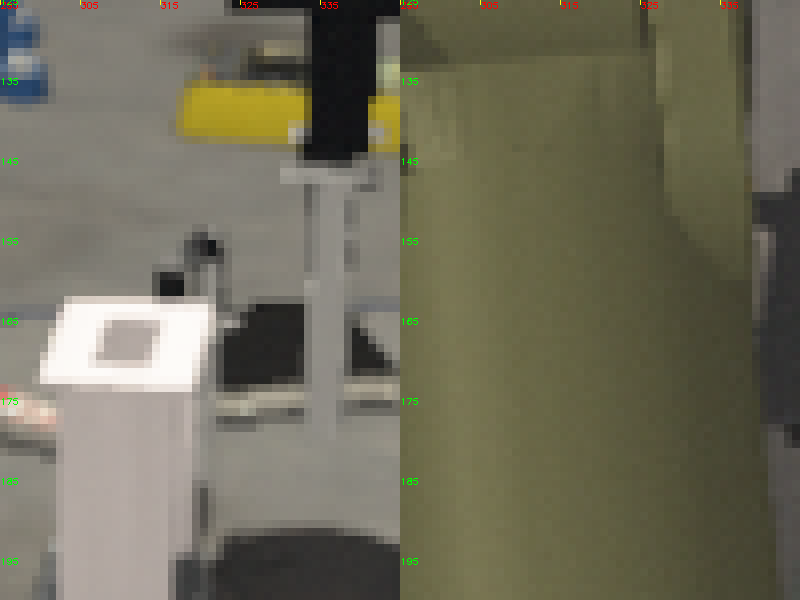

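>>> jog_arm:
  increments:
    - {"tx": 0,"ty": 1,"tz": 15,"wx": 0,"wy": 0,"wz": 0,"gripper": 0.53}
    - {"tx": 0,"ty": 1,"tz": 35,"wx": 0,"wy": 0,"wz": 0,"gripper": 0.53}
    - {"tx": 0,"ty": 1,"tz": 55,"wx": 0,"wy": 0,"wz": 0,"gripper": 0.53}
    - {"tx": 0,"ty": 1,"tz": 75,"wx": 0,"wy": 0,"wz": 0,"gripper": 0.53}
    - {"tx": 0,"ty": 1,"tz": 90,"wx": 0,"wy": 0,"wz": 0,"gripper": 0.53}

```text
time: 7.18
position: [0.5486, -0.0246, 0.1952]
tool_rot: [3.126, -0.307, -0.002]
ft_force: [-0.6, 0.6, -2.7]
grip_width: 0.532
grip_force: 9.3
```

>>> jog_arm:
  increments:
    - {"tx": 0,"ty": 0,"tz": 5,"wx": 0,"wy": 0,"wz": 0,"gripper": 0.53}
    - {"tx": 0,"ty": 0,"tz": 10,"wx": 0,"wy": 0,"wz": 0,"gripper": 0.53}
    - {"tx": 0,"ty": 0,"tz": 15,"wx": 0,"wy": 0,"wz": 0,"gripper": 0.53}
    - {"tx": 0,"ty": 0,"tz": 20,"wx": 0,"wy": 0,"wz": 0,"gripper": 0.53}
    - {"tx": 0,"ty": 0,"tz": 25,"wx": 0,"wy": 0,"wz": 0,"gripper": 0.53}

```text
time: 7.6
position: [0.5501, -0.026, 0.172]
tool_rot: [3.126, -0.31, 0.003]
ft_force: [-0.0, 0.0, -2.2]
grip_width: 0.53
grip_force: 9.2
```

Run:
```python
from h import *
to(.549,-.026,.142)
```

```text
t 7.6 pos [ 0.5501 -0.026   0.172 ] shift mm [-1.1  0.2 30. ] turn [ 0.     -0.0017  0.0001] grip 0.53 9.2 F [-0.   0.  -2.2] q7 -1.87
```

>>> jog_arm:
  increments:
    - {"tx": 0,"ty": 0,"tz": 6,"wx": 0,"wy": 0,"wz": 0,"gripper": 0.53}
    - {"tx": 0,"ty": 0,"tz": 13,"wx": 0,"wy": 0,"wz": 0,"gripper": 0.53}
    - {"tx": 0,"ty": 0,"tz": 20,"wx": 0,"wy": 0,"wz": 0,"gripper": 0.53}
    - {"tx": 0,"ty": 0,"tz": 26,"wx": 0,"wy": 0,"wz": 0,"gripper": 0.53}
    - {"tx": 0,"ty": 0,"tz": 29,"wx": 0,"wy": 0,"wz": 0,"gripper": 0.53}

```text
time: 8.02
position: [0.5488, -0.0263, 0.1412]
tool_rot: [-3.126, 0.311, 0.003]
ft_force: [-0.1, -0.6, -2.3]
grip_width: 0.533
grip_force: 9.2
```

>>> jog_arm:
  increments:
    - {"tx": 0,"ty": 0,"tz": 0,"wx": 0,"wy": 0,"wz": 0,"gripper": 0.5}
    - {"tx": 0,"ty": 0,"tz": 0,"wx": 0,"wy": 0,"wz": 0,"gripper": 0.48}
    - {"tx": 0,"ty": 0,"tz": 0,"wx": 0,"wy": 0,"wz": 0,"gripper": 0.46}
    - {"tx": 0,"ty": 0,"tz": 0,"wx": 0,"wy": 0,"wz": 0,"gripper": 0.44}
    - {"tx": 0,"ty": 0,"tz": 0,"wx": 0,"wy": 0,"wz": 0,"gripper": 0.42}
  grip_force: 38

```text
time: 8.43
position: [0.5497, -0.0263, 0.1429]
tool_rot: [3.126, -0.311, 0.001]
ft_force: [0.1, 0.8, -1.8]
grip_width: 0.44
grip_force: 15.6
```

>>> jog_arm:
  increments:
    - {"tx": 0,"ty": 0,"tz": 0,"wx": 0,"wy": 0,"wz": 0,"gripper": 0.4}
    - {"tx": 0,"ty": 0,"tz": 0,"wx": 0,"wy": 0,"wz": 0,"gripper": 0.36}
    - {"tx": 0,"ty": 0,"tz": 0,"wx": 0,"wy": 0,"wz": 0,"gripper": 0.36}
    - {"tx": 0,"ty": 0,"tz": 0,"wx": 0,"wy": 0,"wz": 0,"gripper": 0.36}
    - {"tx": 0,"ty": 0,"tz": 0,"wx": 0,"wy": 0,"wz": 0,"gripper": 0.36}

```text
time: 8.85
position: [0.5497, -0.0261, 0.1428]
tool_rot: [-3.126, 0.311, -0.001]
ft_force: [0.1, 0.8, -1.3]
grip_width: 0.405
grip_force: 37.9
```

>>> jog_arm:
  increments:
    - {"tx": 0,"ty": 0,"tz": -3,"wx": 0,"wy": 0,"wz": 0,"gripper": 0.36}
    - {"tx": 0,"ty": 0,"tz": -9,"wx": 0,"wy": 0,"wz": 0,"gripper": 0.36}
    - {"tx": 0,"ty": 0,"tz": -18,"wx": 0,"wy": 0,"wz": 0,"gripper": 0.36}
    - {"tx": 0,"ty": 0,"tz": -30,"wx": 0,"wy": 0,"wz": 0,"gripper": 0.36}
    - {"tx": 0,"ty": 0,"tz": -44,"wx": 0,"wy": 0,"wz": 0,"gripper": 0.36}

```text
time: 9.27
position: [0.5492, -0.0263, 0.1875]
tool_rot: [3.126, -0.311, -0.001]
ft_force: [0.8, -0.3, -1.1]
grip_width: 0.401
grip_force: 37.9
```

>>> jog_arm:
  increments:
    - {"tx": 0,"ty": 0,"tz": -18,"wx": 0,"wy": 0,"wz": 0,"gripper": 0.36}
    - {"tx": 0,"ty": 0,"tz": -38,"wx": 0,"wy": 0,"wz": 0,"gripper": 0.36}
    - {"tx": 0,"ty": 0,"tz": -58,"wx": 0,"wy": 0,"wz": 0,"gripper": 0.36}
    - {"tx": 0,"ty": 0,"tz": -76,"wx": 0,"wy": 0,"wz": 0,"gripper": 0.36}
    - {"tx": 0,"ty": 0,"tz": -86,"wx": 0,"wy": 0,"wz": 0,"gripper": 0.36}

```text
time: 9.68
position: [0.5505, -0.0261, 0.2762]
tool_rot: [3.126, -0.311, 0.007]
ft_force: [0.3, -0.2, -2.4]
grip_width: 0.403
grip_force: 37.9
```

Run:
```python
from h import *
to(.528,-.375,.27)
to(.53,-.2,.27)
s=vision.get_image('side')['color']; t=vision.get_image('top')['color']
cv2.imwrite('pics/m5.png',np.hstack([big(s,300,135,65,75,8),big(t,310,165,32,75,8)]))
```

```text
t 9.68 pos [ 0.5505 -0.0261  0.2762] shift mm [ 46.5 346.5   6.4] turn [ 0.     -0.0046 -0.0001] grip 0.403 37.9 F [ 0.3 -0.2 -2.4] q7 -1.83
t 9.68 pos [ 0.5505 -0.0261  0.2762] shift mm [ 14.1 174.6   6.3] turn [ 0.     -0.0046 -0.0001] grip 0.403 37.9 F [ 0.3 -0.2 -2.4] q7 -1.83
```

View pics/m5.png

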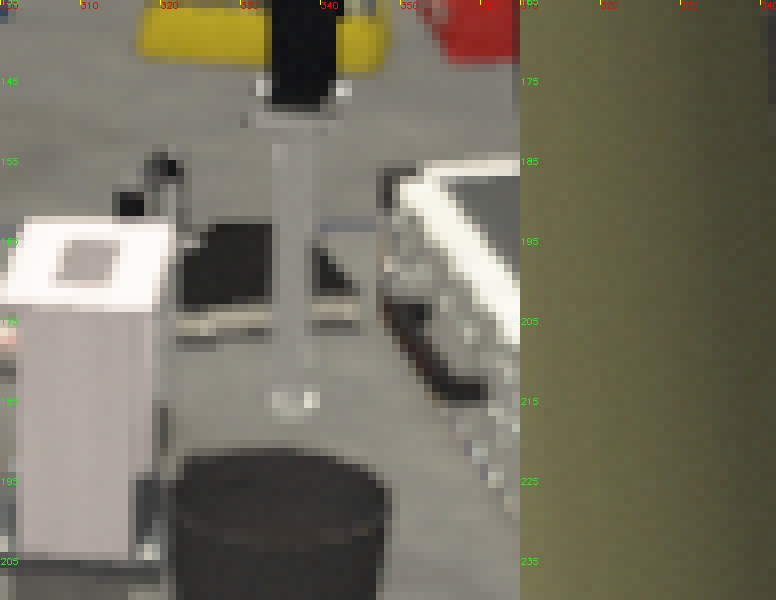

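>>> jog_arm:
  increments:
    - {"tx": 2,"ty": 15,"tz": 0,"wx": 0,"wy": 0,"wz": 0,"gripper": 0.36}
    - {"tx": 5,"ty": 40,"tz": 0,"wx": 0,"wy": 0,"wz": 0,"gripper": 0.36}
    - {"tx": 9,"ty": 70,"tz": 0,"wx": 0,"wy": 0,"wz": 0,"gripper": 0.36}
    - {"tx": 13,"ty": 100,"tz": 0,"wx": 0,"wy": 0,"wz": 0,"gripper": 0.36}
    - {"tx": 17,"ty": 130,"tz": 0,"wx": 0,"wy": 0,"wz": 0,"gripper": 0.36}

```text
time: 10.2
position: [0.5396, -0.1582, 0.2713]
tool_rot: [3.126, -0.31, -0.003]
ft_force: [0.2, -0.1, -1.9]
grip_width: 0.401
grip_force: 37.9
```

>>> jog_arm:
  increments:
    - {"tx": 4,"ty": 30,"tz": 0,"wx": 0,"wy": 0,"wz": 0,"gripper": 0.36}
    - {"tx": 8,"ty": 60,"tz": 0,"wx": 0,"wy": 0,"wz": 0,"gripper": 0.36}
    - {"tx": 12,"ty": 90,"tz": 0,"wx": 0,"wy": 0,"wz": 0,"gripper": 0.36}
    - {"tx": 16,"ty": 120,"tz": 0,"wx": 0,"wy": 0,"wz": 0,"gripper": 0.36}
    - {"tx": 20,"ty": 150,"tz": 0,"wx": 0,"wy": 0,"wz": 0,"gripper": 0.36}

```text
time: 10.62
position: [0.5297, -0.3093, 0.2711]
tool_rot: [-3.125, 0.311, 0.003]
ft_force: [-0.0, 0.3, -3.1]
grip_width: 0.402
grip_force: 37.9
```

>>> jog_arm:
  increments:
    - {"tx": 4,"ty": 28,"tz": 0,"wx": 0,"wy": 0,"wz": 0,"gripper": 0.36}
    - {"tx": 7,"ty": 50,"tz": 10,"wx": 0,"wy": 0,"wz": 0,"gripper": 0.36}
    - {"tx": 9,"ty": 66,"tz": 25,"wx": 0,"wy": 0,"wz": 0,"gripper": 0.36}
    - {"tx": 9,"ty": 66,"tz": 42,"wx": 0,"wy": 0,"wz": 0,"gripper": 0.36}
    - {"tx": 9,"ty": 66,"tz": 55,"wx": 0,"wy": 0,"wz": 0,"gripper": 0.36}

```text
time: 11.03
position: [0.5248, -0.3749, 0.2137]
tool_rot: [-3.123, 0.314, 0.006]
ft_force: [-0.3, 1.1, -3.3]
grip_width: 0.399
grip_force: 37.9
```

>>> jog_arm:
  increments:
    - {"tx": 0,"ty": 0,"tz": 12,"wx": 0,"wy": 0,"wz": 0,"gripper": 0.36}
    - {"tx": 0,"ty": 0,"tz": 24,"wx": 0,"wy": 0,"wz": 0,"gripper": 0.36}
    - {"tx": 0,"ty": 0,"tz": 36,"wx": 0,"wy": 0,"wz": 0,"gripper": 0.36}
    - {"tx": 0,"ty": 0,"tz": 46,"wx": 0,"wy": 0,"wz": 0,"gripper": 0.36}
    - {"tx": 0,"ty": 0,"tz": 50,"wx": 0,"wy": 0,"wz": 0,"gripper": 0.36}

```text
time: 11.45
position: [0.5259, -0.3736, 0.1656]
tool_rot: [-3.125, 0.309, 0.003]
ft_force: [-1.4, 0.6, -3.7]
grip_width: 0.405
grip_force: 37.9
```

Run:
```python
from h import *
to(.527,-.374,.1415)
s=vision.get_image('side')['color']
P=np.array([.527,-.374,.007]); x=np.array([np.cos(.093),np.sin(.093),0]); y=np.array([-x[1],x[0],0])
print(proj('side',[P+.02*(a*x+b*y) for a,b in((-1,-1),(1,-1),(1,1),(-1,1),(0,0))]).round(1).tolist())
cv2.imwrite('pics/m6.png',big(s,310,225,65,75,8))
```

```text
t 11.45 pos [ 0.5259 -0.3736  0.1656] shift mm [ 1.3  0.2 24.1] turn [-0.0009  0.0021  0.0007] grip 0.405 37.9 F [-1.4  0.6 -3.7] q7 -1.3
[[338.1, 299.9], [353.8, 298.1], [349.8, 288.2], [334.5, 289.9], [344.1, 293.9]]
```

View pics/m6.png

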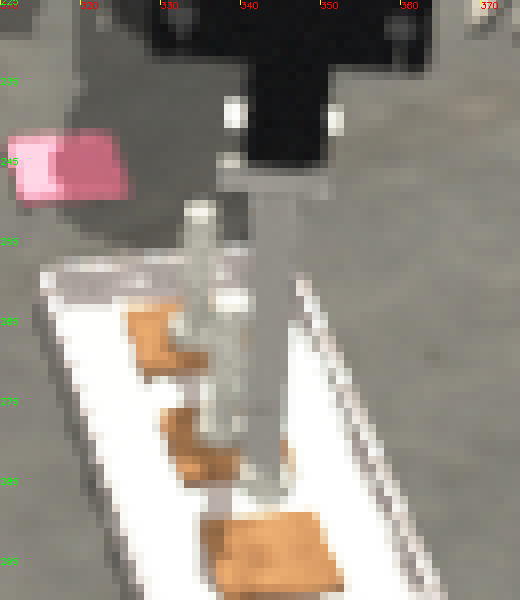

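>>> jog_arm:
  increments:
    - {"tx": 1,"ty": 0,"tz": 6,"wx": 0,"wy": 0,"wz": 0,"gripper": 0.36}
    - {"tx": 2,"ty": 0,"tz": 12,"wx": 0,"wy": 0,"wz": 0,"gripper": 0.36}
    - {"tx": 2,"ty": 0,"tz": 17,"wx": 0,"wy": 0,"wz": 0,"gripper": 0.36}
    - {"tx": 2,"ty": 0,"tz": 20,"wx": 0,"wy": 0,"wz": 0,"gripper": 0.36}
    - {"tx": 2,"ty": 0,"tz": 22,"wx": 0,"wy": 0,"wz": 0,"gripper": 0.36}

```text
time: 11.92
position: [0.5282, -0.3749, 0.145]
tool_rot: [-3.126, 0.311, 0.001]
ft_force: [-0.2, -0.1, -3.5]
grip_width: 0.4
grip_force: 37.9
```

>>> jog_arm:
  increments:
    - {"tx": 0,"ty": 0,"tz": 0.5,"wx": 0,"wy": 0,"wz": 0,"gripper": 0.36}
    - {"tx": 0,"ty": 0,"tz": 1,"wx": 0,"wy": 0,"wz": 0,"gripper": 0.36}
    - {"tx": 0,"ty": 0,"tz": 1,"wx": 0,"wy": 0,"wz": 0,"gripper": 0.36}
    - {"tx": 0,"ty": 0,"tz": 1,"wx": 0,"wy": 0,"wz": 0,"gripper": 0.36}
    - {"tx": 0,"ty": 0,"tz": 1,"wx": 0,"wy": 0,"wz": 0,"gripper": 0.36}

```text
time: 12.33
position: [0.5285, -0.3751, 0.1449]
tool_rot: [3.126, -0.311, 0.001]
ft_force: [-0.3, -0.4, -3.1]
grip_width: 0.399
grip_force: 37.9
```

Run:
```python
from h import *
to(.527,-.374,.1415)
```

```text
t 12.33 pos [ 0.5285 -0.3751  0.1449] shift mm [-1.7 -0.7  3.4] turn [ 0.0003 -0.0005 -0.0003] grip 0.399 37.9 F [-0.3 -0.4 -3.1] q7 -1.31
```

Not in contact yet; creep down.

>>> jog_arm:
  increments:
    - {"tx": 0,"ty": 0,"tz": 0.5,"wx": 0,"wy": 0,"wz": 0,"gripper": 0.36}
    - {"tx": 0,"ty": 0,"tz": 1,"wx": 0,"wy": 0,"wz": 0,"gripper": 0.36}
    - {"tx": 0,"ty": 0,"tz": 1.5,"wx": 0,"wy": 0,"wz": 0,"gripper": 0.36}
    - {"tx": 0,"ty": 0,"tz": 2,"wx": 0,"wy": 0,"wz": 0,"gripper": 0.36}
    - {"tx": 0,"ty": 0,"tz": 2,"wx": 0,"wy": 0,"wz": 0,"gripper": 0.36}

```text
time: 12.75
position: [0.5283, -0.3749, 0.1425]
tool_rot: [3.126, -0.311, -0.0]
ft_force: [-0.7, 0.3, -3.1]
grip_width: 0.398
grip_force: 37.9
```

>>> jog_arm:
  increments:
    - {"tx": 0,"ty": 0,"tz": 0.5,"wx": 0,"wy": 0,"wz": 0,"gripper": 0.36}
    - {"tx": 0,"ty": 0,"tz": 1,"wx": 0,"wy": 0,"wz": 0,"gripper": 0.36}
    - {"tx": 0,"ty": 0,"tz": 1,"wx": 0,"wy": 0,"wz": 0,"gripper": 0.36}
    - {"tx": 0,"ty": 0,"tz": 1,"wx": 0,"wy": 0,"wz": 0,"gripper": 0.36}
    - {"tx": 0,"ty": 0,"tz": 1,"wx": 0,"wy": 0,"wz": 0,"gripper": 0.36}

```text
time: 13.17
position: [0.5286, -0.375, 0.1423]
tool_rot: [3.126, -0.311, 0.001]
ft_force: [-1.6, 0.6, 3.7]
grip_width: 0.408
grip_force: 37.9
```

Run:
```python
from h import *
to(.527,-.374,.1415)
```

```text
t 13.17 pos [ 0.5286 -0.375   0.1423] shift mm [-1.8 -0.7  0.8] turn [ 0.0005 -0.0007 -0.0002] grip 0.408 37.9 F [-1.6  0.6  3.7] q7 -1.31
```

>>> jog_arm:
  increments:
    - {"tx": 0,"ty": 0,"tz": 0,"wx": 0,"wy": 0,"wz": 0,"gripper": 0.41}
    - {"tx": 0,"ty": 0,"tz": 0,"wx": 0,"wy": 0,"wz": 0,"gripper": 0.43}
    - {"tx": 0,"ty": 0,"tz": 0,"wx": 0,"wy": 0,"wz": 0,"gripper": 0.46}
    - {"tx": 0,"ty": 0,"tz": 0,"wx": 0,"wy": 0,"wz": 0,"gripper": 0.49}
    - {"tx": 0,"ty": 0,"tz": 0,"wx": 0,"wy": 0,"wz": 0,"gripper": 0.52}

```text
time: 13.58
position: [0.5281, -0.3749, 0.1408]
tool_rot: [-3.126, 0.311, 0.001]
ft_force: [-0.6, -0.1, -2.0]
grip_width: 0.493
grip_force: 11.5
```

>>> jog_arm:
  increments:
    - {"tx": 0,"ty": 0,"tz": 0,"wx": 0,"wy": 0,"wz": 0,"gripper": 0.53}
    - {"tx": 0,"ty": 0,"tz": 0,"wx": 0,"wy": 0,"wz": 0,"gripper": 0.53}
    - {"tx": 0,"ty": 0,"tz": 0,"wx": 0,"wy": 0,"wz": 0,"gripper": 0.53}
    - {"tx": 0,"ty": 0,"tz": 0,"wx": 0,"wy": 0,"wz": 0,"gripper": 0.53}
    - {"tx": 0,"ty": 0,"tz": 0,"wx": 0,"wy": 0,"wz": 0,"gripper": 0.53}

```text
time: 14.0
position: [0.5284, -0.375, 0.1416]
tool_rot: [3.126, -0.311, 0.0]
ft_force: [-0.5, 0.4, -3.0]
grip_width: 0.527
grip_force: 9.3
```

>>> jog_arm:
  increments:
    - {"tx": 0,"ty": 0,"tz": -8,"wx": 0,"wy": 0,"wz": 0,"gripper": 0.53}
    - {"tx": 0,"ty": 0,"tz": -20,"wx": 0,"wy": 0,"wz": 0,"gripper": 0.53}
    - {"tx": 0,"ty": 0,"tz": -35,"wx": 0,"wy": 0,"wz": 0,"gripper": 0.53}
    - {"tx": 0,"ty": 0,"tz": -52,"wx": 0,"wy": 0,"wz": 0,"gripper": 0.53}
    - {"tx": 0,"ty": 0,"tz": -70,"wx": 0,"wy": 0,"wz": 0,"gripper": 0.53}

```text
time: 14.42
position: [0.5285, -0.3749, 0.2135]
tool_rot: [3.126, -0.311, 0.001]
ft_force: [0.4, -0.0, -3.1]
grip_width: 0.533
grip_force: 9.3
```

>>> jog_arm:
  increments:
    - {"tx": 0,"ty": 0,"tz": -20,"wx": 0,"wy": 0,"wz": 0,"gripper": 0.53}
    - {"tx": 0,"ty": 0,"tz": -40,"wx": 0,"wy": 0,"wz": 0,"gripper": 0.53}
    - {"tx": 0,"ty": 0,"tz": -60,"wx": 0,"wy": 0,"wz": 0,"gripper": 0.53}
    - {"tx": 0,"ty": 0,"tz": -76,"wx": 0,"wy": 0,"wz": 0,"gripper": 0.53}
    - {"tx": 0,"ty": 0,"tz": -80,"wx": 0,"wy": 0,"wz": 0,"gripper": 0.53}

```text
time: 14.83
position: [0.5299, -0.3754, 0.2968]
tool_rot: [3.123, -0.31, 0.01]
ft_force: [0.2, -0.2, -1.1]
grip_width: 0.536
grip_force: 9.2
```

Run:
```python
from h import *
to(.4885,.161,.29)
s=vision.get_image('side')['color']
cv2.imwrite('pics/m7.png',np.hstack([big(s,310,225,65,75,7),big(s,300,140,40,75,7)[:, :]]))
```

```text
t 14.83 pos [ 0.5299 -0.3754  0.2968] shift mm [-146.2 -517.8    4.3] turn [ 0.003  -0.0066 -0.0001] grip 0.536 9.2 F [ 0.2 -0.2 -1.1] q7 -1.29
```

View pics/m7.png

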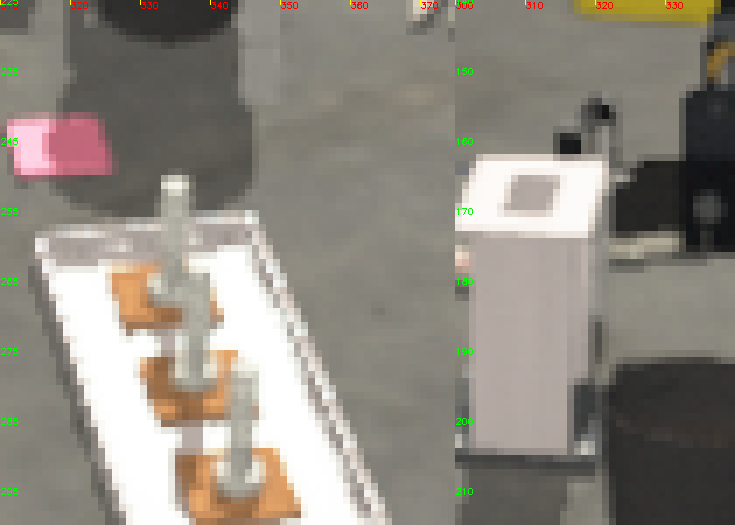

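>>> jog_arm:
  increments:
    - {"tx": -4,"ty": -15,"tz": 0,"wx": 0,"wy": 0,"wz": 0,"gripper": 0.53}
    - {"tx": -11,"ty": -40,"tz": 0,"wx": 0,"wy": 0,"wz": 0,"gripper": 0.53}
    - {"tx": -20,"ty": -70,"tz": 0,"wx": 0,"wy": 0,"wz": 0,"gripper": 0.53}
    - {"tx": -28,"ty": -100,"tz": 0,"wx": 0,"wy": 0,"wz": 0,"gripper": 0.53}
    - {"tx": -36,"ty": -130,"tz": 0,"wx": 0,"wy": 0,"wz": 0,"gripper": 0.53}

```text
time: 15.3
position: [0.518, -0.2388, 0.2906]
tool_rot: [-3.126, 0.311, 0.002]
ft_force: [1.2, 0.4, -2.4]
grip_width: 0.53
grip_force: 9.2
```

>>> jog_arm:
  increments:
    - {"tx": -8,"ty": -30,"tz": 0,"wx": 0,"wy": 0,"wz": 0,"gripper": 0.53}
    - {"tx": -17,"ty": -60,"tz": 0,"wx": 0,"wy": 0,"wz": 0,"gripper": 0.53}
    - {"tx": -25,"ty": -90,"tz": 0,"wx": 0,"wy": 0,"wz": 0,"gripper": 0.53}
    - {"tx": -34,"ty": -120,"tz": 0,"wx": 0,"wy": 0,"wz": 0,"gripper": 0.53}
    - {"tx": -42,"ty": -150,"tz": 0,"wx": 0,"wy": 0,"wz": 0,"gripper": 0.53}

```text
time: 15.72
position: [0.5061, -0.0834, 0.2909]
tool_rot: [3.126, -0.311, -0.002]
ft_force: [0.1, -1.1, -1.9]
grip_width: 0.533
grip_force: 9.2
```

>>> jog_arm:
  increments:
    - {"tx": -8,"ty": -30,"tz": 0,"wx": 0,"wy": 0,"wz": 0,"gripper": 0.53}
    - {"tx": -17,"ty": -60,"tz": 0,"wx": 0,"wy": 0,"wz": 0,"gripper": 0.53}
    - {"tx": -25,"ty": -90,"tz": 0,"wx": 0,"wy": 0,"wz": 0,"gripper": 0.53}
    - {"tx": -34,"ty": -120,"tz": 0,"wx": 0,"wy": 0,"wz": 0,"gripper": 0.53}
    - {"tx": -42,"ty": -150,"tz": 0,"wx": 0,"wy": 0,"wz": 0,"gripper": 0.53}

```text
time: 16.13
position: [0.4944, 0.0718, 0.291]
tool_rot: [3.125, -0.311, -0.001]
ft_force: [0.1, 0.3, -2.7]
grip_width: 0.533
grip_force: 9.2
```

>>> jog_arm:
  increments:
    - {"tx": -8,"ty": -28,"tz": 0,"wx": 0,"wy": 0,"wz": 0,"gripper": 0.53}
    - {"tx": -16,"ty": -55,"tz": 0,"wx": 0,"wy": 0,"wz": 0,"gripper": 0.53}
    - {"tx": -22,"ty": -77,"tz": 0,"wx": 0,"wy": 0,"wz": 0,"gripper": 0.53}
    - {"tx": -24.5,"ty": -87.5,"tz": 0,"wx": 0,"wy": 0,"wz": 0,"gripper": 0.53}
    - {"tx": -24.5,"ty": -87.5,"tz": 0,"wx": 0,"wy": 0,"wz": 0,"gripper": 0.53}

```text
time: 16.55
position: [0.4871, 0.1647, 0.2912]
tool_rot: [-3.126, 0.301, 0.001]
ft_force: [-0.5, -0.1, -1.4]
grip_width: 0.529
grip_force: 9.2
```

>>> jog_arm:
  increments:
    - {"tx": 0,"ty": 0,"tz": 0,"wx": 0,"wy": 0,"wz": 0,"gripper": 0.53}
    - {"tx": 0,"ty": 0,"tz": 5,"wx": 0,"wy": 0,"wz": 0,"gripper": 0.53}
    - {"tx": 0,"ty": 0,"tz": 15,"wx": 0,"wy": 0,"wz": 0,"gripper": 0.53}
    - {"tx": 0,"ty": 0,"tz": 25,"wx": 0,"wy": 0,"wz": 0,"gripper": 0.53}
    - {"tx": 0,"ty": 0,"tz": 30,"wx": 0,"wy": 0,"wz": 0,"gripper": 0.53}

```text
time: 16.97
position: [0.4879, 0.1594, 0.2592]
tool_rot: [3.125, -0.314, -0.004]
ft_force: [-0.5, -0.8, -3.2]
grip_width: 0.531
grip_force: 9.3
```

Run:
```python
from h import *
to(.4885,.161,.138)
```

```text
t 16.97 pos [0.4879 0.1594 0.2592] shift mm [  0.6  -1.9 121.2] turn [ 0.0015  0.0025 -0.0021] grip 0.531 9.3 F [-0.5 -0.8 -3.2] q7 -2.17
```

>>> jog_arm:
  increments:
    - {"tx": 0.5,"ty": -1,"tz": 12,"wx": 0,"wy": 0,"wz": 0,"gripper": 0.53}
    - {"tx": 0.5,"ty": -1,"tz": 27,"wx": 0,"wy": 0,"wz": 0,"gripper": 0.53}
    - {"tx": 0.5,"ty": -1,"tz": 44,"wx": 0,"wy": 0,"wz": 0,"gripper": 0.53}
    - {"tx": 0.5,"ty": -1,"tz": 60,"wx": 0,"wy": 0,"wz": 0,"gripper": 0.53}
    - {"tx": 0.5,"ty": -1,"tz": 70,"wx": 0,"wy": 0,"wz": 0,"gripper": 0.53}

```text
time: 17.38
position: [0.4882, 0.1612, 0.189]
tool_rot: [3.125, -0.311, -0.004]
ft_force: [0.8, -0.4, -1.8]
grip_width: 0.53
grip_force: 9.3
```

>>> jog_arm:
  increments:
    - {"tx": 0,"ty": 0,"tz": 12,"wx": 0,"wy": 0,"wz": 0,"gripper": 0.53}
    - {"tx": 0,"ty": 0,"tz": 25,"wx": 0,"wy": 0,"wz": 0,"gripper": 0.53}
    - {"tx": 0,"ty": 0,"tz": 36,"wx": 0,"wy": 0,"wz": 0,"gripper": 0.53}
    - {"tx": 0,"ty": 0,"tz": 43,"wx": 0,"wy": 0,"wz": 0,"gripper": 0.53}
    - {"tx": 0,"ty": 0,"tz": 46,"wx": 0,"wy": 0,"wz": 0,"gripper": 0.53}

```text
time: 17.8
position: [0.4887, 0.1616, 0.1442]
tool_rot: [3.126, -0.311, -0.003]
ft_force: [-0.3, -0.1, -2.9]
grip_width: 0.53
grip_force: 9.2
```

Run:
```python
from h import *
to(.4885,.161,.138)
```

```text
t 17.8 pos [0.4887 0.1616 0.1442] shift mm [-0.1  0.6  6.2] turn [ 0.0005  0.0017 -0.0003] grip 0.53 9.2 F [-0.3 -0.1 -2.9] q7 -2.25
```

>>> jog_arm:
  increments:
    - {"tx": 0,"ty": 0,"tz": 1,"wx": 0,"wy": 0,"wz": 0,"gripper": 0.53}
    - {"tx": 0,"ty": 0,"tz": 2,"wx": 0,"wy": 0,"wz": 0,"gripper": 0.53}
    - {"tx": 0,"ty": 0,"tz": 3,"wx": 0,"wy": 0,"wz": 0,"gripper": 0.53}
    - {"tx": 0,"ty": 0,"tz": 4,"wx": 0,"wy": 0,"wz": 0,"gripper": 0.53}
    - {"tx": 0,"ty": 0,"tz": 4.5,"wx": 0,"wy": 0,"wz": 0,"gripper": 0.53}

```text
time: 18.22
position: [0.4896, 0.1618, 0.1413]
tool_rot: [3.126, -0.311, 0.001]
ft_force: [-0.3, -0.4, -2.4]
grip_width: 0.532
grip_force: 9.2
```

>>> jog_arm:
  increments:
    - {"tx": 0,"ty": 0,"tz": 0.5,"wx": 0,"wy": 0,"wz": 0,"gripper": 0.53}
    - {"tx": 0,"ty": 0,"tz": 1,"wx": 0,"wy": 0,"wz": 0,"gripper": 0.53}
    - {"tx": 0,"ty": 0,"tz": 1,"wx": 0,"wy": 0,"wz": 0,"gripper": 0.53}
    - {"tx": 0,"ty": 0,"tz": 1,"wx": 0,"wy": 0,"wz": 0,"gripper": 0.53}
    - {"tx": 0,"ty": 0,"tz": 1,"wx": 0,"wy": 0,"wz": 0,"gripper": 0.53}

```text
time: 18.63
position: [0.4893, 0.1618, 0.1401]
tool_rot: [3.126, -0.311, 0.0]
ft_force: [0.3, 0.6, -2.1]
grip_width: 0.531
grip_force: 9.2
```

Run:
```python
from h import *
to(.4885,.161,.138)
```

```text
t 18.63 pos [0.4893 0.1618 0.1401] shift mm [-0.6  0.9  2.1] turn [ 0.     -0.0001 -0.0003] grip 0.531 9.2 F [ 0.3  0.6 -2.1] q7 -2.25
```

>>> jog_arm:
  increments:
    - {"tx": 0,"ty": 0,"tz": 0.5,"wx": 0,"wy": 0,"wz": 0,"gripper": 0.53}
    - {"tx": 0,"ty": 0,"tz": 1,"wx": 0,"wy": 0,"wz": 0,"gripper": 0.53}
    - {"tx": 0,"ty": 0,"tz": 1.5,"wx": 0,"wy": 0,"wz": 0,"gripper": 0.53}
    - {"tx": 0,"ty": 0,"tz": 2,"wx": 0,"wy": 0,"wz": 0,"gripper": 0.53}
    - {"tx": 0,"ty": 0,"tz": 2,"wx": 0,"wy": 0,"wz": 0,"gripper": 0.53}

```text
time: 19.05
position: [0.4893, 0.1618, 0.138]
tool_rot: [3.126, -0.311, -0.0]
ft_force: [0.2, 0.5, -1.8]
grip_width: 0.533
grip_force: 9.3
```

>>> jog_arm:
  increments:
    - {"tx": 0,"ty": 0,"tz": 0.5,"wx": 0,"wy": 0,"wz": 0,"gripper": 0.53}
    - {"tx": 0,"ty": 0,"tz": 1,"wx": 0,"wy": 0,"wz": 0,"gripper": 0.53}
    - {"tx": 0,"ty": 0,"tz": 1,"wx": 0,"wy": 0,"wz": 0,"gripper": 0.53}
    - {"tx": 0,"ty": 0,"tz": 1,"wx": 0,"wy": 0,"wz": 0,"gripper": 0.53}
    - {"tx": 0,"ty": 0,"tz": 1,"wx": 0,"wy": 0,"wz": 0,"gripper": 0.53}

```text
time: 19.47
position: [0.4893, 0.1618, 0.138]
tool_rot: [3.125, -0.311, 0.0]
ft_force: [-2.6, -1.2, 5.1]
grip_width: 0.53
grip_force: 9.3
```

>>> jog_arm:
  increments:
    - {"tx": 0,"ty": 0,"tz": 0,"wx": 0,"wy": 0,"wz": 0,"gripper": 0.56}
    - {"tx": 0,"ty": 0,"tz": 0,"wx": 0,"wy": 0,"wz": 0,"gripper": 0.59}
    - {"tx": 0,"ty": 0,"tz": 0,"wx": 0,"wy": 0,"wz": 0,"gripper": 0.62}
    - {"tx": 0,"ty": 0,"tz": 0,"wx": 0,"wy": 0,"wz": 0,"gripper": 0.65}
    - {"tx": 0,"ty": 0,"tz": 0,"wx": 0,"wy": 0,"wz": 0,"gripper": 0.68}

```text
time: 19.88
position: [0.4896, 0.1614, 0.137]
tool_rot: [3.126, -0.311, 0.001]
ft_force: [0.7, -0.4, 0.2]
grip_width: 0.656
grip_force: 0.2
```

>>> jog_arm:
  increments:
    - {"tx": 0,"ty": 0,"tz": 0,"wx": 0,"wy": 0,"wz": 0,"gripper": 0.75}
    - {"tx": 0,"ty": 0,"tz": 0,"wx": 0,"wy": 0,"wz": 0,"gripper": 0.85}
    - {"tx": 0,"ty": 0,"tz": 0,"wx": 0,"wy": 0,"wz": 0,"gripper": 0.95}
    - {"tx": 0,"ty": 0,"tz": 0,"wx": 0,"wy": 0,"wz": 0,"gripper": 0.95}
    - {"tx": 0,"ty": 0,"tz": 0,"wx": 0,"wy": 0,"wz": 0,"gripper": 0.95}

```text
time: 20.3
position: [0.4891, 0.1615, 0.1368]
tool_rot: [3.126, -0.311, -0.001]
ft_force: [-0.5, 0.1, -0.2]
grip_width: 0.92
grip_force: 0.0
```

>>> jog_arm:
  increments:
    - {"tx": 0,"ty": 0,"tz": -10,"wx": 0,"wy": 0,"wz": 0,"gripper": 0.95}
    - {"tx": 0,"ty": 0,"tz": -30,"wx": 0,"wy": 0,"wz": 0,"gripper": 0.95}
    - {"tx": 0,"ty": 0,"tz": -60,"wx": 0,"wy": 0,"wz": 0,"gripper": 0.95}
    - {"tx": 0,"ty": 0,"tz": -90,"wx": 0,"wy": 0,"wz": 0,"gripper": 0.95}
    - {"tx": 0,"ty": 0,"tz": -120,"wx": 0,"wy": 0,"wz": 0,"gripper": 0.95}

```text
time: 20.72
position: [0.489, 0.1619, 0.2591]
tool_rot: [3.126, -0.31, 0.0]
ft_force: [0.3, 0.0, -0.8]
grip_width: 0.948
grip_force: 0.0
```

>>> jog_arm:
  increments:
    - {"tx": -5,"ty": 35,"tz": -5,"wx": 0,"wy": 0,"wz": 0,"gripper": 0.95}
    - {"tx": -10,"ty": 70,"tz": -10,"wx": 0,"wy": 0,"wz": 0,"gripper": 0.95}
    - {"tx": -12,"ty": 105,"tz": -10,"wx": 0,"wy": 0,"wz": 0,"gripper": 0.95}
    - {"tx": -12,"ty": 140,"tz": -10,"wx": 0,"wy": 0,"wz": 0,"gripper": 0.95}
    - {"tx": -12,"ty": 175,"tz": -10,"wx": 0,"wy": 0,"wz": 0,"gripper": 0.95}

```text
time: 21.13
position: [0.4425, -0.0087, 0.2683]
tool_rot: [3.125, -0.31, 0.003]
ft_force: [1.4, -0.4, -0.9]
grip_width: 0.951
grip_force: 0.0
```

>>> jog_arm:
  increments:
    - {"tx": 5,"ty": 35,"tz": 0,"wx": 0,"wy": 0,"wz": 0,"gripper": 0.95}
    - {"tx": 8,"ty": 70,"tz": 0,"wx": 0,"wy": 0,"wz": 0,"gripper": 0.95}
    - {"tx": 8,"ty": 100,"tz": 0,"wx": 0,"wy": 0,"wz": 0,"gripper": 0.95}
    - {"tx": 8,"ty": 120,"tz": 0,"wx": 0,"wy": 0,"wz": 0,"gripper": 0.95}
    - {"tx": 8,"ty": 120,"tz": 0,"wx": 0,"wy": 0,"wz": 0,"gripper": 0.95}

```text
time: 21.55
position: [0.4259, -0.1317, 0.2676]
tool_rot: [3.123, -0.323, 0.0]
ft_force: [0.1, -0.7, -0.6]
grip_width: 0.953
grip_force: 0.0
```

Run:
```python
from h import *
to(.4885,.161,.138)
s=vision.get_image('side')['color']; t=vision.get_image('top')['color']
cv2.imwrite('pics/m8.png',np.vstack([np.hstack([big(t,220,165,80,45,5),big(s,280,140,80,45,5)]),np.hstack([big(t,370,165,80,70,5),big(s,300,240,80,70,5)])]))
```

```text
t 21.55 pos [ 0.4259 -0.1317  0.2676] shift mm [   1.4 -299.5  129.1] turn [ 0.0015 -0.0003 -0.0079] grip 0.953 0.0 F [ 0.1 -0.7 -0.6] q7 -1.47
```

View pics/m8.png

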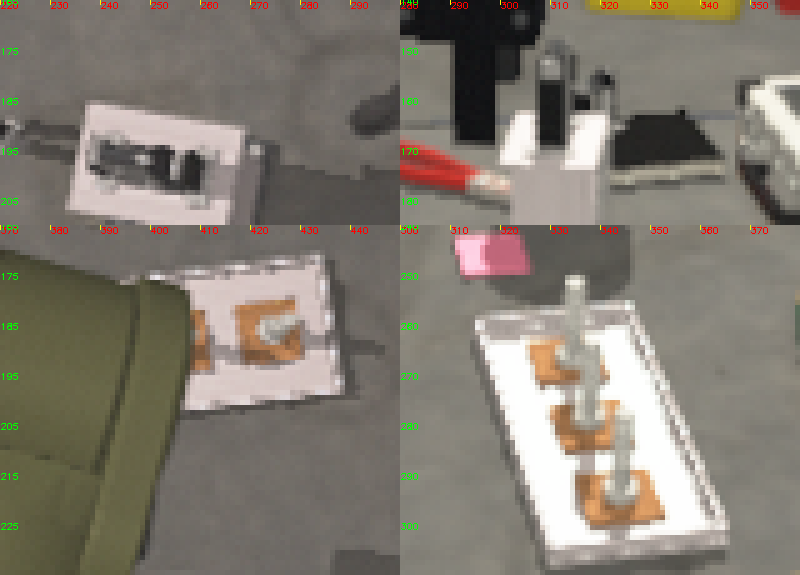

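The tongs hang in the stand with their pad at side pixels (309, 156–169), as before. The bolt stands upright on the last cork pad, base near side pixel (344, 293), and the other two bolts are untouched.

```bash
python3 -c "
from h import *
print(ctrl.close_job())"
```

```text
the job is handed in; nothing more can be done
None
```

The job is handed in: the bolt was lifted from the mug with the tongs and stands upright on the empty cork pad, within a few millimetres of its middle. The tongs hang in their stand again, and the final pictures showed nothing else disturbed, though the arm hid part of the view.

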